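# Clip an oiled tablet and hang it to dry

## Robot

A 6-joint arm with a two-finger parallel gripper is mounted at the origin on the work surface. World frame = base frame: x ahead of the robot, y to its left, z up, the work surface at z = 0. Lengths are in m, angles in degrees, forces in N, time in s.
With the tool pointing down it reaches from about 0.25 to 0.725 m from the base axis. Payload 9.7 kg.
Tool frame: the origin (TCP) lies at the very end of the fingers, on their centre line; the grasp point (between the pads) lies 19 mm behind it; z points along the fingers, y is the line along which they close (so a half turn about z gives the same grasp; the last joint's range is limited). The gripper opens to 85 mm and grips with 20 to 120 N. Pads are 22 mm wide; open, the fingers measure 114 mm over their backs; the gripper's body (76 mm by 85 mm) begins 54 mm behind the grasp point. The pads swing forward as they close: fully open they stand 13 mm farther back than shut.
Start: joints at [-73.854, 4.979, 10.078, 95.1, 0, 90], TCP at [0.153, -0.528, 0.231] pointing down, gripper open.
Joint ranges: [-179.16, 179.16], [-48.56, 103.87], [-65.8, 70.77], [-126.05, 130.52], [-82.76, 87.17], [-180, 180]. Speed limits (degrees/s): [127.2, 127.2, 147.25, 180, 180, 180].

## Interface

Orientations are given as [roll, pitch, yaw] about the fixed x, y, z axes, in that order (R = Rz(yaw) Ry(pitch) Rx(roll)).
In Python, from workcell import bot, viewer, finder gives the robot as it stands. The module is installed in compiled form; this text tells all that it offers.
- The arm moves only by the shell command python3 -m inch 'ROWS' [FORCE]. ROWS is JSON, a list that holds one entry, the list of rows, each a list of 7 numbers: the opening in per cent of the stroke, from 0 (shut) to 100 (fully open), then the shift along the tool's x, y, z in mm, then the turn, a rotation vector about the tool's x, y, z in degrees. In form: [[[grip, tx, ty, tz, ax, ay, az], ...]]. A call has 1 to 8 rows; each row shifts and turns the commanded pose from where the row before left it, along the tool's axes as they then stand; what a row does not reach is not made up. A row lasts 1/8 s, in which the tool goes at most 62.5 mm and 10.7 degrees, less where a joint would pass 70% of its speed; a pose out of reach is approached as far as the arm can. A call with a gripper value outside its range is refused whole. The fingers move at their own pace and stop on an object; FORCE is the grip in N (left out, the last holds). Time passes only in rows, so rows that do not move let the fingers close. It gives the time, the measured TCP pose, the force, the opening and the grip force at its end, in the units of the state.
- bot.get_obs(): the state, without advancing time (a new reading comes with each control period).
- viewer.camera(name): name is "side" or "top" or "wrist"; returns a dict with "pixels" (420x560x3 uint8, red, green, blue), "vfov" (degrees; the focal length in pixels is half the picture's height over the tangent of half this angle, whatever the lens; pixels are square), "cx", "cy" (the principal point, pixels), "R" (3x3) and "t" (3): a world point X has camera coordinates R X + t. Camera axes: x right, y down, z forward; pixel columns grow to the right and rows downward; lengths in m; the calibration is good to about 2 mm. A picture is of the moment at which its call begins. There is no depth.
- bot.job_done(): hands the job in; it is judged then, once.
Trained networks look in the newest picture that a camera, given by its name, has taken for a name from the list of things; names that differ only in an ending like _2 or _b are one class to them, and where a whole thing is asked for, a point or a joint stands for the part that bears it (a point fixed in the world has none). Each returns a list of dicts, best first, with "conf" (0 to 1); they miss things now and then, are a little off and sometimes report something else, mostly with a low value. They report only what shows in the picture. A call takes as long as a camera call. They do not tell look-alikes from the thing itself.
- finder.outline_of(camera, thing): "pixels" (420x560 bool, what is visible of it) and "extent" ([centre column, centre row, width, height] in pixels, round what is visible of it).
- finder.mark_of(camera, thing): "position" ([column, row] in pixels: a listed point, or the origin of a listed thing).
The state is a dict: "time": time; "q": joint angles; "qd": joint speeds; "joint_efforts": joint torques, N m; "ee_pos": TCP position; "tcp_rot": TCP orientation; "wrist_force": force on the tool from outside, world axes, zero at the start; "torque": the same for the moment, N m; "opening": finger opening in m; "grasp_force": force on a finger pad.
Only numpy, scipy, OpenCV 4.12 (cv2) and the standard library are available. Lean on these libraries where they do the work, as an engineer would, in place of code of your own. Each camera call takes 0.05 s, during which the arm holds its last target. There are 200 camera calls.

## Task

Hang the dark, freshly oiled tablet up to dry. Take the empty red spring clip off the drying rack, squeeze it open, push it down over the middle of the tablet's top edge until its crossbar meets the wood and let it close; then lift the tablet out of its stand by the clip and hang it on the rack, crossbar resting across both rails like the piece already hanging there. Leave the pale tablet and the hanging piece as they are.

Things in the scene. Friction and masses are not known exactly. Their poses are not given: they have to be found in the camera images.
- clip: Red sprung hanger clip, 50 g, hanging empty on the rack at first. Origin: centre of its crossbar (the pivot). y along the steel crossbar, z up, jaws open along x. Crossbar 6 x 6 mm square, 108 mm long, with 12 mm square end plates, inner faces at y = +-50. Handles reach z = +40, jaws z = -42.
- clip_grip (a point): Point midway between the clip's handles, 28 mm above the crossbar's centre. Handles are 24 mm wide (y), splayed: shut, 40 mm over the outside at the top, 26 mm at z = +8. A pinch along x of 20 to 24 N brings them parallel (22 mm outside, a stop), jaws fully open; under about 6 N leaves the jaws shut. A pinch along y (24 mm) never opens them.
- clip_tips (a point): Point midway between the tips of the clip's jaws, 42 mm below the crossbar's centre. Rubber pads, 24 mm wide (y), span the lowest 12 mm; fully open they are 17 mm apart. The throat above is clear up to the crossbar's underside at z = -3.
- jaw_a (a joint): Angle of the clip's +x half, rad: 0 shut, 0.10 when closed on a tablet, 0.25 fully open (stop). Spring shuts it.
- jaw_b (a joint): Same for the clip's -x half.
- oiled: Dark brown wooden tablet with a brass disc, 8 (x) x 50 (y) x 80 (z) mm, 30 g, standing loose in a slot of the stand. Origin: centre of its underside, z up, x across its thickness.
- oiled_top (a point): Centre of the oiled tablet's top edge, 80 mm above its underside.
- raw: Pale tablet of the same size in the other slot, 96 mm away along the stand's y; to be left alone.
- stand: Fixed dark wooden stand, 50 (x) x 176 (y) x 32 (z) mm, origin at the centre of its underside. Two slots, 53 (y) x 10.5 (x) mm, centred at y = +-48, floor 10 mm and rim 32 mm above the table.
- rack: Fixed pale wooden drying rack, origin at the centre of its underside. Two level rails along x, 310 mm long, 10 mm wide, centred at y = +-40, tops 120 mm above the table, with 10 mm high end stops at x = +-151. A tablet hangs between the rails (70 mm inside); a hung clip's origin is then at z = 123.
- hung: A black clip with a brown tablet already hanging on the rack, same shape and axes as the red clip with a tablet in it, origin at the centre of its crossbar; at x = +-75 along the rails, the red clip starting at the other place. To be left alone.
Mind the look-alikes: they are no part of the job. Leave any blue look-alike of the clip alone. Leave any orange look-alike of the oiled alone.

How it is judged (in metres and radians):
On the way:
1. the clip has closed on the tablet, pushed home on the middle of its top edge (contact force between clip and oiled above 4 N and z of oiled_top in the frame of clip above -0.009 m and y of oiled_top in the frame of clip between -0.012 and 0.012 m and angle between the z axis of oiled and the z axis of clip, either way round below 0.2 rad and angle between oiled's own z axis and vertical below 0.35 rad), for 0.2 s.
At the end, for the whole second after the job is handed in: Red clip grips the oiled tablet, crossbar within 6 mm of its top edge and 12 mm of its middle, in line within 0.2 rad; crossbar resting across both rails, inside the stops, square within 0.2 rad; all still; pale tablet within 15 mm and hung piece within 20 mm of their start (all of step 1 and z of clip in the frame of rack between 0.119 and 0.127 m and x of clip in the frame of rack between -0.14 and 0.14 m and y of clip in the frame of rack between -0.011 and 0.011 m and angle between the y axis of clip and the y axis of rack, either way round below 0.2 rad and angle between clip's own z axis and vertical below 0.3 rad and linear speed of each of oiled, clip below 0.03 m/s and distance of raw from where it was at the start of the episode below 0.015 m and distance of hung from where it was at the start of the episode below 0.02 m); the robot touches nothing.
It fails at once if the pale tablet was disturbed (distance of raw from where it was at the start of the episode above 0.02 m).
It fails at once if the piece already hanging was disturbed (distance of hung from where it was at the start of the episode above 0.03 m).
It also fails if it takes over 58 s, if anything falls off the work surface, if the arm or the gripper's body presses on something with over 40 N, if the wrist force passes 120 N, or if a joint passes its speed limit or range.

## Working session

There is one attempt and no reset: what is moved stays moved. The work goes in short steps, Python scripts to look and compute and a shell command to move; the robot and the scene stay as the last step left them, time stands still between calls to the robot, and variables do not carry over. Pictures are saved under pics/ and viewed, at most 10 in all, crops included, and the job is handed in when it is done.

```bash
mkdir -p pics
cat > h.py <<'E'
import numpy as np, cv2
from workcell import bot, viewer, finder
def f(c): return c["pixels"].shape[0]/2/np.tan(np.radians(c["vfov"])/2)
def proj(c,X):
    p=np.array(c["R"])@np.array(X)+c["t"]; return f(c)*p[:2]/p[2]+[c["cx"],c["cy"]]
def ray(c,px):
    R=np.array(c["R"]); d=R.T@np.array([(px[0]-c["cx"])/f(c),(px[1]-c["cy"])/f(c),1]); return -R.T@np.array(c["t"]),d
def atz(c,px,z):
    o,d=ray(c,px); return o+d*(z-o[2])/d[2]
def tri(cs,pxs):
    A=np.zeros((3,3));b=np.zeros(3)
    for c,p in zip(cs,pxs):
        o,d=ray(c,p); d=d/np.linalg.norm(d); M=np.eye(3)-np.outer(d,d); A+=M; b+=M@o
    return np.linalg.solve(A,b)
def save(c,n): cv2.imwrite("pics/"+n,c["pixels"][:,:,::-1])
E
python3 - <<'E'
from h import *
np.set_printoptions(precision=3,suppress=True)
for n in ["side","top"]:
    c=viewer.camera(n); save(c,n+"0.png")
    for t in ["clip","clip_grip","clip_tips","oiled","oiled_top","raw","stand","rack","hung"]:
        print(n,t,[(np.round(d["position"]).astype(int).tolist(),round(d["conf"],2)) for d in finder.mark_of(n,t)])
o=bot.get_obs(); print(o["time"],o["tcp_rot"])
E
```

```text
side clip [([283, 357], 0.81), ([159, 280], 0.57)]
side clip_grip [([157, 264], 0.83), ([285, 344], 0.6)]
side clip_tips [([167, 301], 0.86), ([288, 375], 0.83)]
side oiled [([350, 220], 0.94), ([325, 195], 0.82)]
side oiled_top [([354, 191], 0.88), ([329, 168], 0.65)]
side raw [([306, 215], 0.53)]
side stand [([318, 210], 0.62)]
side rack [([202, 302], 0.94), ([167, 303], 0.24)]
side hung [([220, 224], 0.65)]
top clip [([142, 164], 0.97), ([149, 269], 0.92)]
top clip_grip [([149, 270], 0.76), ([132, 161], 0.63)]
top clip_tips [([157, 271], 0.88), ([148, 169], 0.56)]
top oiled [([366, 251], 0.63), ([400, 207], 0.59)]
top oiled_top [([405, 196], 0.85), ([372, 242], 0.58)]
top raw [([352, 207], 0.82)]
top stand [([374, 204], 0.97)]
top rack [([190, 182], 0.76)]
top hung [([218, 159], 0.71)]
1.0 [179.998   0.001  16.146]
```

View pics/side0.png

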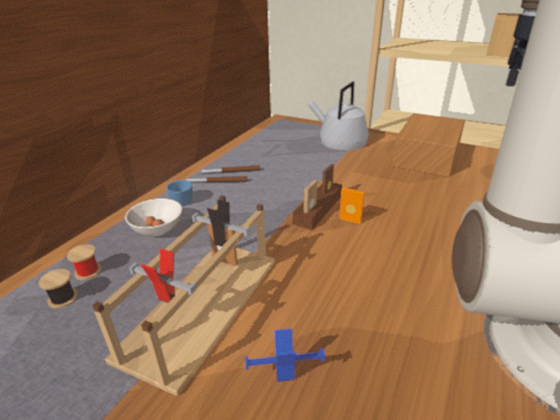

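View pics/top0.png

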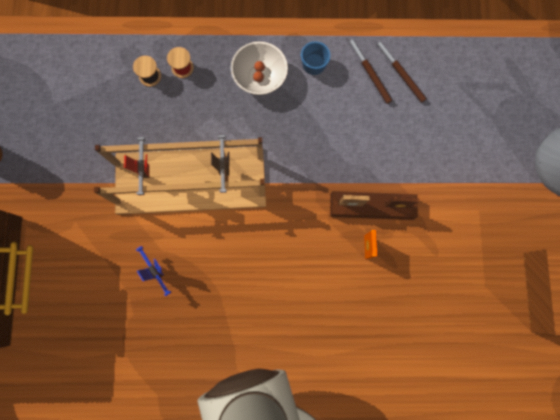

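The red clip is at side (163,277) and top (140,165). The black hung piece is at side (220,224), and the blue look-alike lies on the table at side (285,357). The dark tablet is in the far slot at side (328,178) and top (400,206). The pale tablet is at side (311,195), and the orange look-alike stands free at side (352,206). I'll confirm these in one enlarged crop and compute positions.

Run:
```python
from h import *
np.set_printoptions(precision=3,suppress=True)
s=viewer.camera("side"); t=viewer.camera("top")
P=s["pixels"];T=t["pixels"]
a=cv2.resize(P[235:320,110:220],(400,300),interpolation=3); b=cv2.resize(P[150:225,290:390],(400,300),interpolation=3)
c=cv2.resize(T[125:225,90:223],(400,300),interpolation=3); d=cv2.resize(T[170:260,320:440],(400,300),interpolation=3)
im=np.vstack([np.hstack([a,b]),np.hstack([c,d])]); cv2.imwrite("pics/crop1.png",im[:,:,::-1])
print("bar ends",atz(t,(142,137),.123),atz(t,(141,193),.123))
print("hung bar",atz(t,(222,136),.123),atz(t,(223,191),.123))
print("tri clip",tri([s,t],[(163,277),(142,164)]))
print("oiled top",tri([s,t],[(329,168),(405,204)]), atz(t,(402,206),.09))
print("stand",[atz(t,p,.032) for p in [(331,192),(417,195),(416,219),(331,217)]])
for n,k in [("side","rack"),("top","rack"),("top","stand"),("side","stand")]:
    o=finder.outline_of(n,k)
    if o:
        m=o[0]["pixels"].astype(np.uint8); print(n,k,o[0]["conf"],o[0]["extent"],cv2.minAreaRect(cv2.findNonZero(m)))
print("campos",-np.array(t["R"]).T@t["t"],-np.array(s["R"]).T@s["t"])
```

```text
bar ends [0.619 0.247 0.123] [0.512 0.243 0.123]
hung bar [0.622 0.097 0.123] [0.516 0.093 0.123]
tri clip [0.566 0.244 0.121]
oiled top [ 0.5   -0.253  0.09 ] [ 0.493 -0.248  0.09 ]
stand [array([ 0.533, -0.119,  0.032]), array([ 0.527, -0.296,  0.032]), array([ 0.477, -0.291,  0.032]), array([ 0.481, -0.117,  0.032])]
side rack 0.62 [182.8, 296.1, 181.2, 201.1] ((183.79672241210938, 283.84942626953125), (122.3490219116211, 219.04373168945312), 36.52885437011719)
top rack 0.66 [182.0, 176.3, 175.7, 77.0] ((178.81932067871094, 176.34225463867188), (70.67930603027344, 170.680908203125), 87.1728744506836)
top stand 0.62 [374.8, 206.3, 84.2, 26.5] ((373.890869140625, 205.2062530517578), (87.09180450439453, 26.21855926513672), 2.544804573059082)
side stand 0.72 [317.1, 206.7, 48.8, 46.6] ((316.96551513671875, 204.91380310058594), (25.41191864013672, 60.540157318115234), 41.633541107177734)
campos [0.328 0.002 0.996] [0.217 0.536 0.496]
```

View pics/crop1.png

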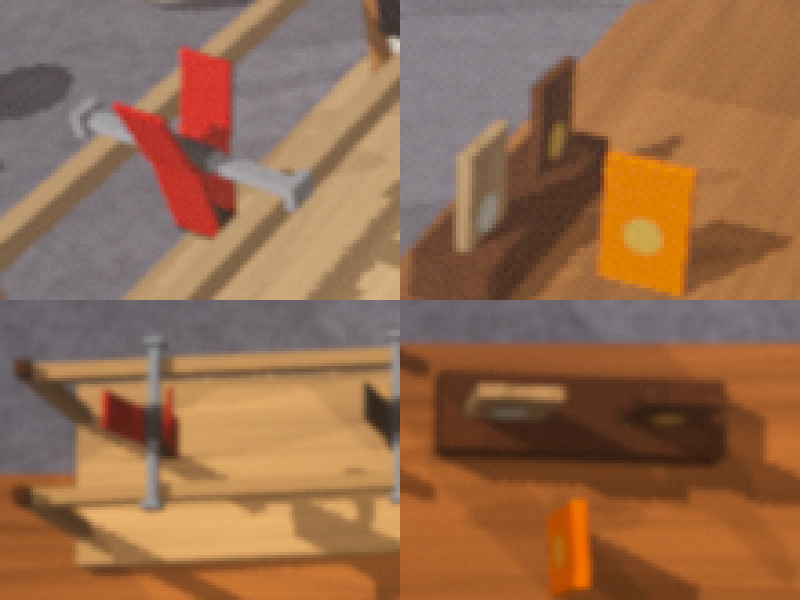

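The crop confirms it: the red clip hangs shut on the rack, and the dark tablet is in the slot nearer -y, with the pale one beside it and the orange look-alike standing outside. I'll set out now, turning first.

```bash
cat >> h.py <<'E'
from scipy.spatial.transform import Rotation as Ro
def go(x,y,z,yaw=None):
    o=bot.get_obs(); R=Ro.from_euler("xyz",o["tcp_rot"],degrees=True)
    d=R.inv().apply(np.array([x,y,z])-o["ee_pos"])*1000
    e=None if yaw is None else np.degrees((R.inv()*Ro.from_euler("xyz",[180,0,yaw],degrees=True)).as_rotvec()).round(1)
    print("t",round(o["time"],2),"pos",np.round(o["ee_pos"],4),"rot",np.round(o["tcp_rot"],1),"shift",d.round(1),"turn",e)
E
python3 -m inch '[[[100,0,0,0,0,0,-10.25],[100,0,0,0,0,0,-10.25],[100,0,0,0,0,0,-10.25],[100,0,0,0,0,0,-10.25],[100,0,0,0,0,0,-10.25],[100,0,0,0,0,0,-10.25],[100,0,0,0,0,0,-10.25],[100,0,0,0,0,0,-10.25]]]'
python3 -c "
from h import *
go(.566,.244,.231,181.5)"
```

```text
time: 2.3
ee_pos: [0.153, -0.5283, 0.2313]
tcp_rot: [-180.0, 0.0, 98.5]
wrist_force: [0.3, 1.2, -0.3]
opening: 0.0853
grasp_force: 0.0
t 2.3 pos [ 0.153  -0.5283  0.2313] rot [-180.     0.    98.5] shift [7.029e+02 5.225e+02 3.000e-01] turn [ -0.   0. -83.]
```

```bash
python3 -m inch '[[[100,44,32.7,0,0,0,0],[100,44,32.7,0,0,0,0],[100,44,32.7,0,0,0,0],[100,44,32.7,0,0,0,0],[100,44,32.7,0,0,0,0],[100,44,32.7,0,0,0,0],[100,44,32.7,0,0,0,0],[100,44,32.7,0,0,0,0]]]' >/dev/null
python3 -m inch '[[[100,44,32.7,0,0,0,0],[100,44,32.7,0,0,0,0],[100,44,32.7,0,0,0,0],[100,44,32.7,0,0,0,0],[100,44,32.7,0,0,0,0],[100,44,32.7,0,0,0,0],[100,44,32.7,0,0,0,0],[100,44,32.7,0,0,0,0]]]' >/dev/null
python3 -m inch '[[[100,0,0,0,0,0,-10.4],[100,0,0,0,0,0,-10.4],[100,0,0,0,0,0,-10.4],[100,0,0,0,0,0,-10.4],[100,0,0,0,0,0,-10.4],[100,0,0,0,0,0,-10.4],[100,0,0,0,0,0,-10.4],[100,0,0,0,0,0,-10.2]]]'
python3 - <<'E'
from h import *
w=viewer.camera("wrist"); save(w,"w1.png"); go(.566,.244,.231,181.5)
for k in ["clip","clip_grip","clip_tips","hung"]:
    print(k,[(np.round(d["position"]).tolist(),round(d["conf"],2)) for d in finder.mark_of("wrist",k)])
print("pred",proj(w,[.566,.244,.123]),proj(w,[.566,.244,.151]))
E
```

```text
time: 5.3
ee_pos: [0.5711, 0.2427, 0.2312]
tcp_rot: [-180.0, -0.0, -178.5]
wrist_force: [-0.1, 0.0, -0.6]
opening: 0.0856
grasp_force: 0.0
t 5.35 pos [0.5711 0.2427 0.2312] rot [-180.   -0. -178.] shift [5.1 1.5 0.2] turn [-0.  -0.   0.5]
clip [([286.0, 200.0], 0.58)]
clip_grip [([284.0, 209.0], 0.86)]
clip_tips [([285.0, 186.0], 0.86)]
hung [([78.0, 199.0], 0.67)]
pred [282.59578579 202.4075161 ] [282.90209409 212.64608206]
```

View pics/w1.png

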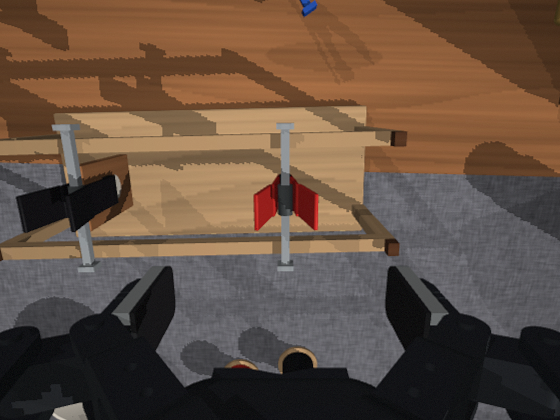

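Wrist picture: the red clip's bar runs from (286,127) to (286,268) with the handles centred at about (286,205). The black piece is at (75,200), well clear.

Run:
```python
from h import *
np.set_printoptions(precision=4,suppress=True)
w=viewer.camera("wrist")
a=atz(w,(286,127),.123);b=atz(w,(286,268),.123);print(a,b,(a+b)/2,"hung",atz(w,(64,127),.123),atz(w,(87,268),.123))
print(atz(w,(286,208),.151), atz(w,(396,138),.13),atz(w,(391,246),.13))
m=(a+b)/2; go(m[0],m[1],.132,182)
```

```text
[0.5124 0.2455 0.123 ] [0.6179 0.2476 0.123 ] [0.5652 0.2465 0.123 ] hung [0.5148 0.0922 0.123 ] [0.6203 0.0945 0.123 ]
[0.5629 0.246  0.151 ] [0.5183 0.3199 0.13  ] [0.596  0.3242 0.13  ]
t 5.6 pos [0.5711 0.2427 0.2313] rot [-180.    0. -179.] shift [ 5.9  3.9 99.3] turn [-0.  0. -1.]
```

```bash
python3 -m inch '[[[70,5.5,3,19,0,0,0],[70,0,0,20,0,0,0],[70,0,0,20,0,0,0],[70,0,0,20,0,0,0],[70,0,0,20,0,0,0],[70,0,0,0,0,0,0]]]' 24 >/dev/null
python3 -m inch '[[[0,0,0,0,0,0,0],[0,0,0,0,0,0,0],[0,0,0,0,0,0,0],[0,0,0,0,0,0,0],[0,0,0,0,0,0,0],[0,0,0,0,0,0,0]]]' 24
python3 - <<'E'
from h import *
s=viewer.camera("side");w=viewer.camera("wrist")
a=cv2.resize(s["pixels"][200:335,90:270],(400,300),interpolation=3)
b=cv2.resize(w["pixels"],(400,300))
cv2.imwrite("pics/g1.png",np.hstack([a,b])[:,:,::-1]); go(.566,.246,.132,181)
E
```

```text
time: 7.1
ee_pos: [0.567, 0.2464, 0.1369]
tcp_rot: [179.8, 0.4, -178.9]
wrist_force: [-3.3, -0.7, 17.6]
opening: 0.0214
grasp_force: 26.9
t 7.2 pos [0.567  0.2464 0.1369] rot [ 179.8    0.4 -178.9] shift [ 1.  -0.4  4.9] turn [0.2 0.4 0.1]
```

View pics/g1.png

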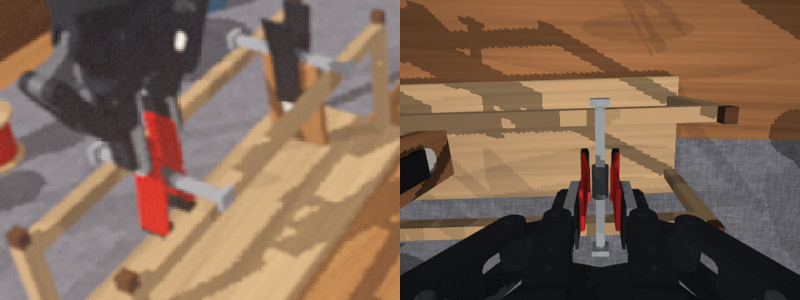

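The side and wrist views show the clip gripped and its jaws fully open. Next: lift and turn.

```bash
python3 -m inch '[[[0,0,0,-10,0,0,0],[0,0,0,-20,0,0,0],[0,0,0,-30,0,0,0],[0,0,0,-30,0,0,0],[0,0,0,-28,0,0,0],[0,0,0,0,0,0,10],[0,0,0,0,0,0,10],[0,0,0,0,0,0,10]]]' 24
python3 -m inch '[[[0,0,0,0,0,0,10.4],[0,0,0,0,0,0,10.4],[0,0,0,0,0,0,10.4],[0,0,0,0,0,0,10.4],[0,0,0,0,0,0,10.4],[0,0,0,0,0,0,10.4],[0,0,0,0,0,0,0]]]' 24
python3 - <<'E'
from h import *
go(.495,-.250,.25,88.3)
E
```

```text
time: 8.2
ee_pos: [0.5657, 0.2456, 0.251]
tcp_rot: [180.0, 0.0, 150.8]
wrist_force: [-0.9, -0.2, -1.5]
opening: 0.0213
grasp_force: 25.0
time: 9.07
ee_pos: [0.5656, 0.2456, 0.2509]
tcp_rot: [180.0, -0.0, 88.8]
wrist_force: [-0.1, -0.3, -0.0]
opening: 0.0215
grasp_force: 25.0
t 9.07 pos [0.5656 0.2456 0.2509] rot [180.   -0.   88.8] shift [-497.   -60.2    0.7] turn [ 0.  -0.   0.5]
```

```bash
python3 -m inch '[[[0,-25,-3,0,0,0,0],[0,-45,-5.5,0,0,0,0],[0,-55,-6.5,0,0,0,0],[0,-55,-6.5,0,0,0,0],[0,-55,-6.5,0,0,0,0],[0,-55,-6.5,0,0,0,0],[0,-55,-6.5,0,0,0,0],[0,-55,-6.5,0,0,0,0]]]' 24 >/dev/null
python3 -m inch '[[[0,-50,-6,0,0,0,0],[0,-30,-4,0,0,0,0],[0,-17,-3,0,0,0,0.5],[0,0,0,0,0,0,0],[0,0,0,0,0,0,0]]]' 24
python3 - <<'E'
from h import *
for n in ["side","top","wrist"]:
    c=viewer.camera(n); save(c,n+"2.png")
    for k in ["oiled_top","clip","clip_tips","stand"]:
        print(n,k,[(np.round(d["position"]).tolist(),round(d["conf"],2)) for d in finder.mark_of(n,k)][:4])
w=cv2.imread("pics/wrist2.png"); t=cv2.imread("pics/side2.png")
cv2.imwrite("pics/v2.png",np.hstack([w[:,:,:],cv2.resize(t[100:240,260:400],(240,240),interpolation=3) if 0 else cv2.copyMakeBorder(cv2.resize(t[110:230,280:400],(240,240),interpolation=3),0,180,0,0,0)]))
go(.495,-.25,.25,88.3)
E
```

```text
time: 10.7
ee_pos: [0.4945, -0.2491, 0.2505]
tcp_rot: [180.0, -0.0, 88.3]
wrist_force: [-1.1, -0.3, 0.1]
opening: 0.0212
grasp_force: 25.0
side oiled_top [([352.0, 194.0], 0.7), ([329.0, 168.0], 0.55)]
side clip [([333.0, 109.0], 0.92), ([282.0, 356.0], 0.62)]
side clip_tips [([333.0, 130.0], 0.89), ([285.0, 376.0], 0.82)]
side stand [([319.0, 209.0], 0.68), ([331.0, 110.0], 0.23)]
top oiled_top [([372.0, 244.0], 0.85), ([409.0, 197.0], 0.72)]
top clip [([427.0, 190.0], 0.64), ([150.0, 269.0], 0.58)]
top clip_tips [([159.0, 269.0], 0.9), ([419.0, 194.0], 0.69)]
top stand []
wrist oiled_top [([198.0, 128.0], 0.97), ([292.0, 200.0], 0.79)]
wrist clip [([282.0, 254.0], 0.65)]
wrist clip_tips [([295.0, 182.0], 0.24)]
wrist stand [([290.0, 137.0], 0.74)]
t 11.45 pos [ 0.4942 -0.25    0.2503] rot [180.   -0.   88.2] shift [0.  0.8 0.3] turn [ 0.  -0.  -0.1]
```

View pics/v2.png

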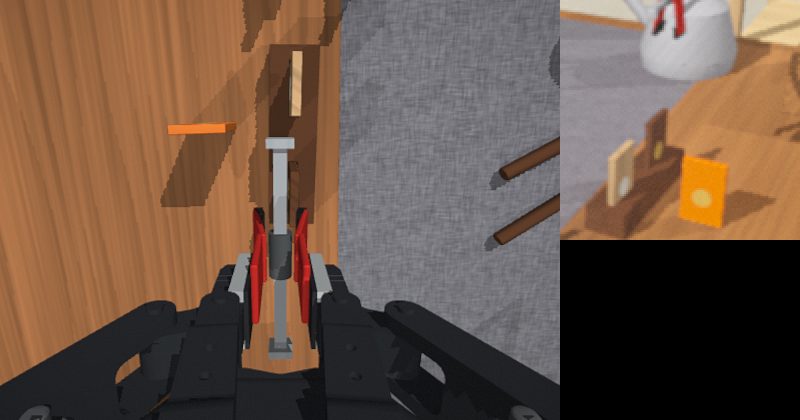

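Run:
```python
from h import *
np.set_printoptions(precision=4,suppress=True)
w=viewer.camera("wrist")
for n,p in dict(paleFar=(297,51),paleNear=(297,115),darkFar=(293,162),dark_mark=(292,200)).items(): print(n,atz(w,p,.09))
s=cv2.imread("pics/side2.png")
print("side/top tri",tri([viewer.camera("side"),viewer.camera("top")],[(329,168),(404,205)]))
# clip's bar ends at bar height
o=bot.get_obs();z=o["ee_pos"][2]-.014
print("bar",atz(w,(280,144),z),atz(w,(281,350),z),"pred pivot at tcp",proj(w,[*o["ee_pos"][:2],z]),z)
print("pale outline",[ (d["extent"],d["conf"]) for d in finder.outline_of("wrist","raw")[:2]])
for d in finder.outline_of("wrist","oiled")[:3]: print(d["extent"],d["conf"])
cv2.imwrite("pics/z.png",cv2.resize(w["pixels"][30:240,230:340],(418,798),interpolation=3)[:600,:,::-1])
```

```text
paleFar [ 0.5115 -0.1355  0.09  ]
paleNear [ 0.5106 -0.1843  0.09  ]
darkFar [ 0.5064 -0.2229  0.09  ]
dark_mark [ 0.5049 -0.2563  0.09  ]
side/top tri [ 0.4987 -0.2504  0.0911]
bar [ 0.496  -0.196   0.2363] [ 0.4933 -0.3003  0.2363] pred pivot at tcp [279.6477 259.0999] 0.23626919784031952
pale outline [([292.9, 84.7, 11.9, 65.4], 0.8)]
[293.9, 192.6, 8.3, 69.0] 0.79
[202.7, 126.6, 72.2, 10.8] 0.68
[293.6, 82.2, 18.1, 66.1] 0.54
```

View pics/z.png

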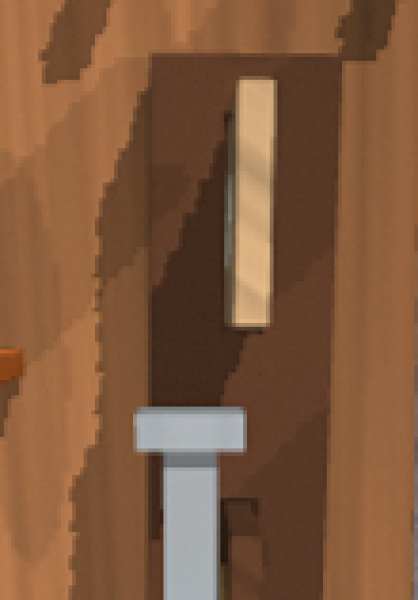

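The pale tablet's top centre is at wrist (296.6,83), and the dark one's top is near column 293, rows 162–226, just right of the bar at column 281. The tablet is therefore about 10 mm further in +x. I'll shift, descend to just above it and look again.

```bash
python3 -m inch '[[[0,-2,9,20,0,0,0.6],[0,0,0,25,0,0,0],[0,0,0,25,0,0,0],[0,0,0,16,0,0,0],[0,0,0,0,0,0,0],[0,0,0,0,0,0,0]]]' 24
python3 - <<'E'
from h import *
np.set_printoptions(precision=4,suppress=True)
w=viewer.camera("wrist");s=viewer.camera("side");t=viewer.camera("top")
go(.505,-.252,.107,87.7)
W=cv2.resize(w["pixels"][60:270,210:350],(400,600),interpolation=3)
a=cv2.resize(s["pixels"][110:230,270:390],(300,300),interpolation=3);b=cv2.resize(t["pixels"][160:240,350:450],(400,320),interpolation=3)
b=b[:300,:]
im=np.hstack([W,np.vstack([cv2.resize(a,(400,300)),b])]); cv2.imwrite("pics/v3.png",im[:,:,::-1])
print("campos",-np.array(w["R"]).T@w["t"])
for y in (-.248,-.256):
  for x in (.500,.506): print(x,y,"far/near edge px",proj(w,[x,y+.025,.09]),proj(w,[x,y-.025,.09]),"top",proj(t,[x,y,.09]),"side",proj(s,[x,y,.09]))
for k in ["oiled","raw"]: print(k,[(d["extent"],round(d["conf"],2)) for d in finder.outline_of("wrist",k)[:3]])
for k in ["oiled_top","clip","clip_tips"]: print(k,[(np.round(d["position"]).tolist(),round(d["conf"],2)) for d in finder.mark_of("wrist",k)][:4],[(np.round(d["position"]).tolist(),round(d["conf"],2)) for d in finder.mark_of("side",k)][:3])
E
```

```text
time: 12.45
ee_pos: [0.5034, -0.2524, 0.1654]
tcp_rot: [179.9, 0.0, 87.6]
wrist_force: [1.1, -0.4, -0.2]
opening: 0.0213
grasp_force: 25.0
t 12.6 pos [ 0.5035 -0.2524  0.1653] rot [179.9   0.   87.6] shift [ 0.5  1.4 58.3] turn [ 0.1  0.  -0.1]
campos [ 0.5061 -0.186   0.3078]
0.5 -0.248 far/near edge px [271.9929 176.6135] [275.5846 251.6532] top [401.973  202.6556] side [329.5861 168.9495]
0.506 -0.248 far/near edge px [281.6316 176.2143] [284.6762 251.295 ] top [401.8206 199.6001] side [327.2154 168.4605]
0.5 -0.256 far/near edge px [272.5964 189.2217] [276.1217 262.8752] top [406.0969 202.6544] side [330.8163 167.6123]
0.506 -0.256 far/near edge px [282.1432 188.8296] [285.1315 262.5229] top [405.9397 199.5996] side [328.458  167.1299]
oiled [([163.2, 129.1, 103.5, 19.2], 0.75), ([288.9, 200.3, 2.7, 59.5], 0.57)]
raw [([283.4, 68.0, 16.9, 97.9], 0.68)]
oiled_top [([285.0, 228.0], 0.63), ([149.0, 131.0], 0.63)] [([327.0, 168.0], 0.57), ([351.0, 190.0], 0.56)]
clip [([280.0, 256.0], 0.74)] [([283.0, 357.0], 0.88), ([328.0, 145.0], 0.6)]
clip_tips [] [([329.0, 160.0], 0.72), ([284.0, 377.0], 0.67)]
```

View pics/v3.png

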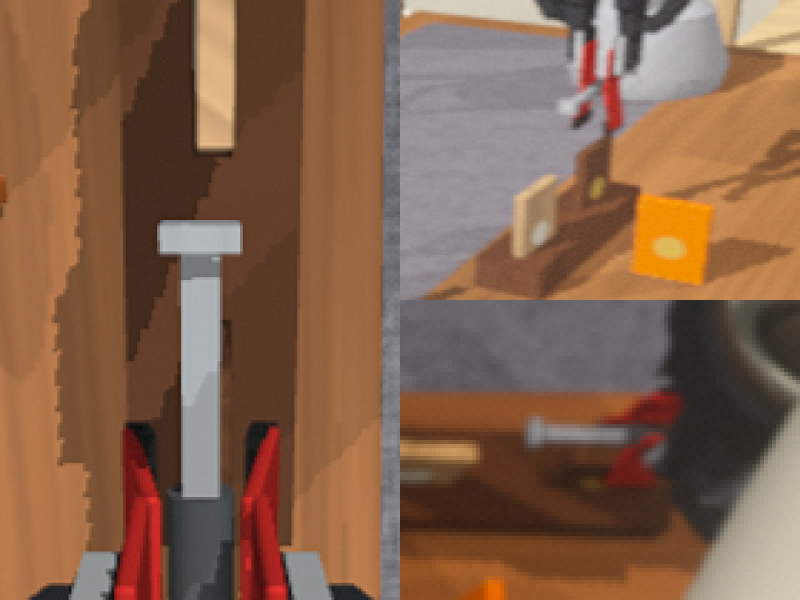

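In this close view the tablet's right edge is at wrist column 290 and its far end at row 188. That puts it at about (0.5065, -0.2555), so I shift +3 mm along tool y and -2.5 mm along x, then descend.

```bash
python3 -m inch '[[[0,-2.5,3,0,0,0,0],[0,0,0,10,0,0,0],[0,0,0,12,0,0,0],[0,0,0,12,0,0,0],[0,0,0,12,0,0,0],[0,0,0,6,0,0,0],[0,0,0,0,0,0,0]]]' 24
python3 - <<'E'
from h import *
go(.5065,-.2555,.107,87.7)
w=viewer.camera("wrist");s=viewer.camera("side")
W=cv2.resize(w["pixels"][100:310,210:350],(400,600),interpolation=3)
a=cv2.resize(s["pixels"][120:210,280:380],(400,360),interpolation=3)
cv2.imwrite("pics/v4.png",np.hstack([W,cv2.copyMakeBorder(a,0,240,0,0,0)])[:,:,::-1])
E
```

```text
time: 13.88
ee_pos: [0.5058, -0.2547, 0.1118]
tcp_rot: [-180.0, -0.0, 87.6]
wrist_force: [0.5, 0.0, -0.9]
opening: 0.021
grasp_force: 25.0
t 13.88 pos [ 0.5058 -0.2547  0.1118] rot [-180.    -0.    87.6] shift [-0.8  0.7  4.8] turn [-0.  -0.  -0.1]
```

View pics/v4.png

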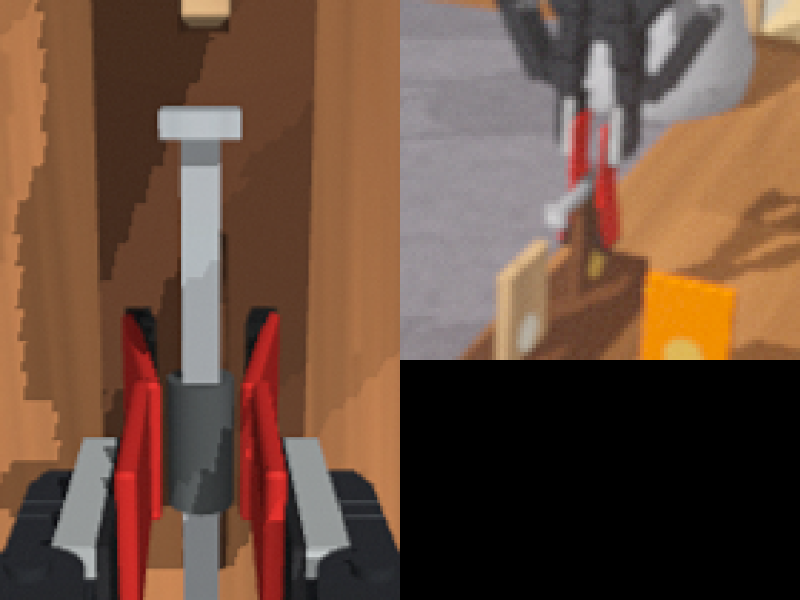

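The jaws straddle the tablet with no contact force. I'll press down gently.

```bash
python3 -m inch '[[[0,-0.5,0.5,2,0,0,0],[0,0,0,2,0,0,0],[0,0,0,1,0,0,0],[0,0,0,1,0,0,0],[0,0,0,0,0,0,0]]]' 24
python3 -m inch '[[[0,0,0,1.5,0,0,0],[0,0,0,0,0,0,0]]]' 24
```

```text
time: 14.6
ee_pos: [0.5068, -0.2555, 0.107]
tcp_rot: [179.9, 0.0, 87.6]
wrist_force: [-0.7, 0.2, 4.5]
opening: 0.0211
grasp_force: 25.6
time: 14.85
ee_pos: [0.5076, -0.2556, 0.107]
tcp_rot: [179.8, 0.1, 87.7]
wrist_force: [-0.4, 1.6, 12.3]
opening: 0.0209
grasp_force: 26.5
```

```bash
python3 -m inch '[[[30,0,0,0,0,0,0],[45,0,0,0,0,0,0],[70,0,0,0,0,0,0],[70,0,0,0,0,0,0],[70,0,0,-3,0,0,0]]]' 24
python3 -m inch '[[[70,0,0,-15,0,0,0],[70,0,0,-25,0,0,0],[70,0,0,-25,0,0,0],[70,0,0,-5,0,0,0],[70,0,0,0,0,0,0]]]' 24
python3 - <<'E'
from h import *
go(.507,-.2555,.107,177.7)
w=viewer.camera("wrist");s=viewer.camera("side")
W=cv2.resize(w["pixels"],(480,360))
a=cv2.resize(s["pixels"][130:220,280:360],(320,360),interpolation=3)
cv2.imwrite("pics/v5.png",np.hstack([W,a])[:,:,::-1])
E
```

```text
time: 15.48
ee_pos: [0.5063, -0.2553, 0.1075]
tcp_rot: [-180.0, -0.0, 87.6]
wrist_force: [-0.0, -0.2, -0.2]
opening: 0.0596
grasp_force: 0.0
time: 16.1
ee_pos: [0.5066, -0.2554, 0.1779]
tcp_rot: [180.0, 0.0, 87.6]
wrist_force: [0.6, -0.2, -0.0]
opening: 0.06
grasp_force: 0.0
t 16.1 pos [ 0.5066 -0.2554  0.1779] rot [180.    0.   87.6] shift [-0.1  0.4 70.9] turn [  0.    0.  -90.1]
```

View pics/v5.png

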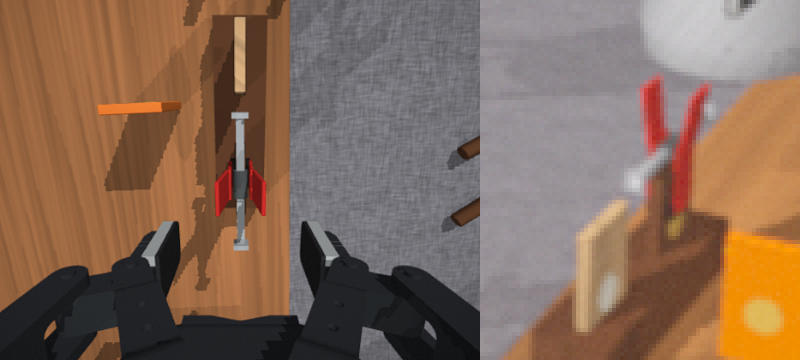

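The red clip sits on the tablet with its bar on the top edge, the tablet is upright, and the neighbours are untouched. I'll turn the gripper 90° to pinch across the clip's width.

```bash
python3 -m inch '[[[50,0,0,0,0,0,-10.5],[50,0,0,0,0,0,-10.5],[50,0,0,0,0,0,-10.5],[50,0,0,0,0,0,-10.5],[50,0,0,0,0,0,-10.5],[50,0,0,0,0,0,-10.5],[50,0,0,0,0,0,-10.5],[50,0,0,0,0,0,-10.5]]]' 24 >/dev/null
python3 -m inch '[[[50,0,0,0,0,0,-6.0],[50,0,0,0,0,0,0]]]' 24
python3 - <<'E'
from h import *
np.set_printoptions(precision=4,suppress=True)
w=viewer.camera("wrist"); go(.507,-.2555,.100,177.7)
for k in ["clip","clip_grip","oiled_top"]:
  for d in finder.mark_of("wrist",k)[:2]: print(k,d["position"],d["conf"],atz(w,d["position"],dict(clip=.093,clip_grip=.121,oiled_top=.09)[k]))
hsv=cv2.cvtColor(w["pixels"],cv2.COLOR_RGB2HSV)
m=((hsv[...,0]<6)|(hsv[...,0]>174))&(hsv[...,1]>190)&(hsv[...,2]>80)
n,l,st,ce=cv2.connectedComponentsWithStats(m.astype(np.uint8))
for i in range(1,n):
    if st[i,4]>60: print(st[i],ce[i])
print("pred grip",proj(w,[.507,-.2555,.121]),[proj(w,[.507,-.2555+e,.133]) for e in(-.012,.012)])
E
```

```text
time: 17.45
ee_pos: [0.5062, -0.2552, 0.1768]
tcp_rot: [180.0, -0.1, 177.6]
wrist_force: [-0.7, 0.1, 0.2]
opening: 0.0426
grasp_force: 0.0
t 17.5 pos [ 0.5062 -0.2552  0.177 ] rot [180.   -0.1 177.5] shift [-0.9 -0.3 77. ] turn [ 0.  -0.1 -0.2]
clip [285.0, 219.3] 0.86 [ 0.5067 -0.2523  0.093 ]
clip_grip [285.4, 233.3] 0.9 [ 0.5071 -0.2525  0.121 ]
oiled_top [373.0, 86.9] 0.9 [ 0.4253 -0.1951  0.09  ]
[263 194  45  22 806] [284.4169 205.2531]
[ 266  229   40   38 1381] [284.929  248.4779]
pred grip [280.3007 233.3649] [array([258.898 , 241.1438]), array([301.799 , 239.4268])]
```

```bash
python3 -m inch '[[[50,-1,1.5,17,0,0,0],[50,0,0,20,0,0,0],[50,0,0,20,0,0,0],[50,0,0,15,0,0,0],[50,0,0,5,0,0,0],[50,0,0,0,0,0,0]]]' 35
python3 -m inch '[[[0,0,0,0,0,0,0],[0,0,0,0,0,0,0],[0,0,0,0,0,0,0],[0,0,0,0,0,0,0],[0,0,0,0,0,0,0]]]' 35
```

```text
time: 18.4
ee_pos: [0.5075, -0.2539, 0.1007]
tcp_rot: [180.0, -0.0, 177.6]
wrist_force: [0.0, -0.4, -0.3]
opening: 0.0424
grasp_force: 0.0
time: 19.02
ee_pos: [0.508, -0.2539, 0.1015]
tcp_rot: [-180.0, 0.1, 177.7]
wrist_force: [0.3, 1.6, 5.7]
opening: 0.0218
grasp_force: 34.3
```

```bash
python3 -m inch '[[[0,0,0,-4,0,0,0],[0,0,0,-6,0,0,0],[0,0,0,-8,0,0,0],[0,0,0,-12,0,0,0],[0,0,0,0,0,0,0]]]' 35
python3 -m inch '[[[0,0,0,-20,0,0,0],[0,0,0,-25,0,0,0],[0,0,0,-25,0,0,0],[0,0,0,-25,0,0,0],[0,0,0,-25,0,0,0],[0,0,0,-20,0,0,0],[0,0,0,0,0,0,0]]]' 35
python3 - <<'E'
from h import *
np.set_printoptions(precision=4,suppress=True)
w=viewer.camera("wrist");s=viewer.camera("side");t=viewer.camera("top"); go(.5655,.2455,.27,88.5)
for n in ["side","wrist"]:
  for k in ["clip","clip_grip","oiled_top","oiled","raw"]: print(n,k,[(np.round(d["position"]).tolist(),round(d["conf"],2)) for d in finder.mark_of(n,k)][:4])
p=bot.get_obs()["ee_pos"]; print("pred side clip,top,under",proj(s,p-[0,0,.008]),proj(s,p-[0,0,.011]),proj(s,p-[0,0,.091]))
print("wrist pred",proj(w,p-[0,0,.008]),proj(w,p-[0,0,.091]))
for d in finder.outline_of("side","oiled")[:4]: print(d["extent"],d["conf"])
E
```

```text
time: 19.65
ee_pos: [0.5081, -0.2542, 0.1322]
tcp_rot: [-180.0, 0.1, 177.6]
wrist_force: [0.1, -0.3, -0.4]
opening: 0.0214
grasp_force: 34.3
time: 20.52
ee_pos: [0.508, -0.2542, 0.272]
tcp_rot: [-179.9, 0.1, 177.6]
wrist_force: [-0.0, 0.3, -1.4]
opening: 0.0214
grasp_force: 34.4
t 20.68 pos [ 0.5074 -0.2538  0.2696] rot [180.   -0.1 177.6] shift [-37.5 501.3  -0.2] turn [-0.  -0.1 89.1]
side clip [([285.0, 360.0], 0.9), ([220.0, 224.0], 0.74), ([201.0, 301.0], 0.25)]
side clip_grip [([280.0, 346.0], 0.6)]
side oiled_top [([352.0, 190.0], 0.77), ([332.0, 99.0], 0.67)]
side oiled [([330.0, 129.0], 0.76)]
side raw [([309.0, 216.0], 0.53)]
wrist clip [([282.0, 263.0], 0.9)]
wrist clip_grip []
wrist oiled_top [([344.0, 90.0], 0.86)]
wrist oiled [([278.0, 213.0], 0.8), ([332.0, 96.0], 0.66)]
wrist raw []
pred side clip,top,under [331.5684  94.3923] [331.4905  95.7978] [329.5187 131.3778]
wrist pred [281.5838 262.9503] [281.1647 214.0633]
[329.4, 116.0, 14.6, 33.7] 0.71
[351.2, 205.3, 25.1, 40.2] 0.71
```

The tablet came up with the clip, and the side mark of its underside (330,129) matches the prediction. Next I raise it, turn 90° back and carry it to the rack.

```bash
python3 -m inch '[[[0,0,0,-20,0,0,8],[0,0,0,0,0,0,10],[0,0,0,0,0,0,10.2],[0,0,0,0,0,0,10.2],[0,0,0,0,0,0,10.2],[0,0,0,0,0,0,10.2],[0,0,0,0,0,0,10.2],[0,0,0,0,0,0,10]]]' 35 >/dev/null
python3 -m inch '[[[0,0,0,0,0,0,10],[0,0,0,0,0,0,0]]]' 35
python3 -c "
from h import *
go(.566,.2455,.29,88.5)"
```

```text
time: 22.48
ee_pos: [0.5076, -0.2539, 0.2908]
tcp_rot: [180.0, 0.0, 88.7]
wrist_force: [0.1, 0.2, -0.8]
opening: 0.0212
grasp_force: 34.4
t 22.48 pos [ 0.5076 -0.2539  0.2908] rot [180.    0.   88.7] shift [500.6  47.2   0.8] turn [0.  0.  0.2]
```

```bash
python3 -m inch '[[[0,20,2,0,0,0,0],[0,35,3.3,0,0,0,0],[0,45,4.2,0,0,0,0],[0,50,4.7,0,0,0,0],[0,50,4.7,0,0,0,0],[0,50,4.7,0,0,0,0],[0,50,4.7,0,0,0,0],[0,50,4.7,0,0,0,0]]]' 35 >/dev/null
python3 -m inch '[[[0,50,4.7,0,0,0,0],[0,45,4.2,0,0,0,0],[0,35,3.3,0,0,0,0],[0,20,2,0,0,0,0],[0,0,0,0,0,0,-2.5],[0,0,0,0,0,0,0],[0,0,0,0,0,0,0]]]' 35
python3 - <<'E'
from h import *
np.set_printoptions(precision=4,suppress=True)
w=viewer.camera("wrist");s=viewer.camera("side");t=viewer.camera("top"); go(.566,.2455,.1315,91.2)
p=bot.get_obs()["ee_pos"]
for n,c in [("side",s),("wrist",w),("top",t)]:
  for k in ["clip","oiled_top","oiled","rack"]: print(n,k,[(np.round(d["position"]).tolist(),round(d["conf"],2)) for d in finder.mark_of(n,k)][:4])
  print("pred clip, oiled",proj(c,p-[0,0,.0085]),proj(c,p-[0,0,.0915]), "rack centre guess",proj(c,[.567,.17,0]))
E
```

```text
time: 24.35
ee_pos: [0.5665, 0.2445, 0.291]
tcp_rot: [180.0, -0.0, 91.1]
wrist_force: [0.6, -0.1, -0.5]
opening: 0.0213
grasp_force: 34.6
t 24.5 pos [0.5666 0.2445 0.291 ] rot [180.   -0.   91.1] shift [  1.   -0.6 159.5] turn [ 0.  -0.  -0.1]
side clip [([135.0, 176.0], 0.87), ([282.0, 358.0], 0.58)]
side oiled_top [([139.0, 182.0], 0.68), ([353.0, 189.0], 0.66), ([201.0, 306.0], 0.33)]
side oiled [([353.0, 219.0], 0.82), ([151.0, 233.0], 0.61)]
side rack [([202.0, 305.0], 0.64)]
pred clip, oiled [137.4201 176.4351] [150.728  232.4624] rack centre guess [203.1612 303.5087]
wrist clip [([281.0, 267.0], 0.7), ([106.0, 184.0], 0.62), ([278.0, 213.0], 0.33)]
wrist oiled_top []
wrist oiled [([281.0, 213.0], 0.67)]
wrist rack []
pred clip, oiled [279.8484 263.8359] [279.7688 214.7905] rack centre guess [278.946  228.1453]
top clip [([113.0, 136.0], 0.89)]
top oiled_top [([115.0, 135.0], 0.55), ([372.0, 240.0], 0.54), ([105.0, 130.0], 0.31)]
top oiled [([368.0, 248.0], 0.88), ([134.0, 154.0], 0.78)]
top rack [([190.0, 179.0], 0.72), ([114.0, 138.0], 0.54)]
pred clip, oiled [114.0053 136.6993] [129.7616 152.3479] rack centre guess [192.7186 179.5104]
```

```bash
python3 -m inch '[[[0,1,-0.5,15,0,0,0],[0,0,0,20,0,0,0],[0,0,0,20,0,0,0],[0,0,0,20,0,0,0],[0,0,0,18,0,0,0],[0,0,0,18,0,0,0],[0,0,0,18,0,0,0],[0,0,0,15,0,0,0]]]' 35
python3 -m inch '[[[0,0,0,8,0,0,0],[0,0,0,3,0,0,0],[0,0,0,0,0,0,0]]]' 35
```

```text
time: 26.1
ee_pos: [0.5659, 0.2458, 0.146]
tcp_rot: [-180.0, 0.0, 91.1]
wrist_force: [0.4, 0.5, -0.5]
opening: 0.0213
grasp_force: 34.6
time: 26.48
ee_pos: [0.5662, 0.2459, 0.1361]
tcp_rot: [180.0, -0.0, 91.1]
wrist_force: [0.6, -0.4, -0.4]
opening: 0.0215
grasp_force: 34.6
```

```bash
python3 -m inch '[[[0,0,0,2,0,0,0],[0,0,0,1,0,0,0],[0,0,0,0,0,0,0]]]' 35
python3 -m inch '[[[0,0,0,1,0,0,0],[0,0,0,0.5,0,0,0],[0,0,0,0,0,0,0]]]' 35
python3 - <<'E'
from h import *
w=viewer.camera("wrist");s=viewer.camera("side")
for n,c in [("side",s),("wrist",w)]:
  for k in ["clip","oiled","hung"]: print(n,k,[(np.round(d["position"]).tolist(),round(d["conf"],2)) for d in finder.mark_of(n,k)][:4])
  print(proj(c,[.566,.2455,.123]),proj(c,[.566,.2455,.04]))
E
```

```text
time: 26.85
ee_pos: [0.566, 0.2458, 0.1328]
tcp_rot: [180.0, 0.0, 91.1]
wrist_force: [0.0, 0.2, -0.1]
opening: 0.0215
grasp_force: 34.6
time: 27.22
ee_pos: [0.566, 0.2458, 0.1312]
tcp_rot: [-180.0, 0.0, 91.1]
wrist_force: [0.3, -0.1, -0.1]
opening: 0.0216
grasp_force: 34.6
side clip [([159.0, 277.0], 0.79), ([282.0, 360.0], 0.73), ([318.0, 209.0], 0.19)]
side oiled [([169.0, 320.0], 0.98), ([220.0, 225.0], 0.75), ([352.0, 219.0], 0.7)]
side hung [([219.0, 222.0], 0.91)]
[160.90388937 276.70001822] [170.5872464  317.36401242]
wrist clip [([282.0, 264.0], 0.82)]
wrist oiled [([279.0, 214.0], 0.8)]
wrist hung []
[279.58575173 264.70597201] [279.62766951 215.31459121]
```

No contact yet, so I go down a little more until there is force.

```bash
python3 -m inch '[[[0,0,0,1,0,0,0],[0,0,0,0,0,0,0]]]' 35
python3 -m inch '[[[0,0,0,1,0,0,0],[0,0,0,0,0,0,0]]]' 35
python3 -m inch '[[[0,0,0,1,0,0,0],[0,0,0,0,0,0,0]]]' 35
```

```text
time: 27.88
ee_pos: [0.5662, 0.2458, 0.1305]
tcp_rot: [180.0, -0.0, 91.1]
wrist_force: [1.6, -0.5, 1.0]
opening: 0.0215
grasp_force: 34.6
time: 28.12
ee_pos: [0.5663, 0.2458, 0.1299]
tcp_rot: [179.9, -0.0, 91.1]
wrist_force: [2.1, -2.0, 4.8]
opening: 0.0211
grasp_force: 34.7
time: 28.38
ee_pos: [0.5664, 0.2455, 0.1295]
tcp_rot: [179.9, 0.0, 91.1]
wrist_force: [-1.0, -3.6, 9.3]
opening: 0.0212
grasp_force: 34.7
```

```bash
python3 -m inch '[[[30,0,0,-1,0,0,0],[38,0,0,-1,0,0,0],[45,0,0,0,0,0,0],[48,0,0,0,0,0,0],[48,0,0,-5,0,0,0],[48,0,0,-15,0,0,0],[48,0,0,-25,0,0,0],[48,0,0,-30,0,0,0]]]' 20
python3 -m inch '[[[48,0,0,-30,0,0,0],[48,0,0,-20,0,0,0],[48,0,0,0,0,0,0],[48,0,0,0,0,0,0]]]' 20
python3 - <<'E'
from h import *
np.set_printoptions(precision=4,suppress=True)
w=viewer.camera("wrist");s=viewer.camera("side");t=viewer.camera("top")
for n,c in [("side",s),("wrist",w),("top",t)]:
  for k in ["clip","clip_grip","oiled","oiled_top","hung","raw"]: print(n,k,[(np.round(d["position"]).tolist(),round(d["conf"],2)) for d in finder.mark_of(n,k)][:4])
  print("pred clip,grip,oiled",proj(c,[.566,.2455,.123]),proj(c,[.566,.2455,.151]),proj(c,[.566,.2455,.04]))
o=bot.get_obs();print(o["wrist_force"])
E
```

```text
time: 29.38
ee_pos: [0.5659, 0.2458, 0.2069]
tcp_rot: [180.0, -0.0, 91.1]
wrist_force: [0.7, 0.2, -0.1]
opening: 0.0409
grasp_force: 0.0
time: 29.88
ee_pos: [0.566, 0.2458, 0.2548]
tcp_rot: [-180.0, 0.0, 91.1]
wrist_force: [0.6, 0.4, 0.3]
opening: 0.0411
grasp_force: 0.0
side clip [([158.0, 281.0], 0.88), ([283.0, 357.0], 0.81)]
side clip_grip [([283.0, 344.0], 0.71), ([154.0, 267.0], 0.56)]
side oiled [([350.0, 215.0], 0.85), ([168.0, 320.0], 0.81)]
side oiled_top [([351.0, 189.0], 0.88), ([165.0, 280.0], 0.79)]
side hung [([221.0, 223.0], 0.8), ([200.0, 303.0], 0.53)]
side raw [([310.0, 214.0], 0.77)]
pred clip,grip,oiled [160.9039 276.7   ] [157.2766 261.4675] [170.5872 317.364 ]
wrist clip [([92.0, 187.0], 0.96), ([281.0, 200.0], 0.87)]
wrist clip_grip [([280.0, 209.0], 0.76), ([78.0, 197.0], 0.59)]
wrist oiled []
wrist oiled_top [([276.0, 199.0], 0.97)]
wrist hung [([277.0, 360.0], 0.62), ([280.0, 188.0], 0.24)]
wrist raw []
pred clip,grip,oiled [279.7659 201.3399] [279.7558 210.5111] [279.7871 182.1897]
top clip [([140.0, 162.0], 0.83)]
top clip_grip [([135.0, 159.0], 0.68)]
top oiled [([366.0, 246.0], 0.87), ([153.0, 178.0], 0.71)]
top oiled_top [([372.0, 242.0], 0.88), ([141.0, 164.0], 0.59)]
top hung [([218.0, 162.0], 0.95)]
top raw [([349.0, 204.0], 0.84)]
pred clip,grip,oiled [141.1562 164.5388] [136.994  160.4328] [152.1148 175.3495]
[-0.3123  0.5034  0.1156]
```

All marks match the resting pose, and the hung and pale pieces have not moved. I'm handing the job in.

```bash
python3 -c "
from workcell import bot
print(bot.job_done())"
```

```text
the job is handed in; nothing more can be done
None
```

The oiled tablet hangs from the red clip with its crossbar across both rails, the pale tablet and hung piece look unmoved in the images, and the job was handed in at about 30 s; no verdict was returned.

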